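Fit out a controller housing with its interlocking modules

TASK

Fit out this controller housing: tip its cover up by the tab until it comes out from under the two lugs, lift it off and lay it flat on the bench, right way up, well clear of the housing. Then fit every module that lies on the bench into the place of its own colour in the housing, turned so that its shape drops home flush on the floor, and after that put the cover back, tucked under the lugs and fully closed. Leave the solder, the multimeter and the spray can where they are.

Things in the scene. Friction and masses are not known exactly. Their poses are not given: they have to be found in the camera images.
- housing: controller housing: open grey plastic tub, 139 x 139 outside, 60 high (all lengths in mm), fixed. Walls and floor 5 thick, inside 129 x 129. Origin: centre of its underside; z up; the two hooked lugs stand at its -x wall. The floor shows the outlines of four places in the modules' colours; a fixed metal filter, 28 square, 28 high, fills the corner at x = -48, y = -48
- lugs (a point): on the housing's -x rim midway between two black hooked lugs (y = +45 and -45, each 20 wide); axes as the housing's, lies at its x = -69.5, z = 60. Uprights stand outside the wall, inner face 9.5 towards -x of this point; from their tops claws reach inwards over the rim to 3 towards +x of this point, underside 12 above the rim, top 15
- cover: light grey cover, 220 g, loose: plate x = -75.5 to 69.5, 139 wide, z = 10 to 14; lip below, 123 x 123 (3 play in the housing). Origin: centre of the lip's underside; +x to the tab. Closed: axes as the housing's, origin 50 above its origin, -x edge under the claws. Level it lifts only 8; tip it about the -x rim 0.3 to 0.5 rad, raise 5, draw 12 to 16 to +x, lift. Back the reverse way
- cover_tab (a point): middle of the top of the cover's black pull tab, an upright plate 12 thick (cover x), 40 wide (cover y), 24 high, standing on the plate at cover x = +50, y = 0; this point is 38 above the cover's origin. Axes as the cover's
- power: 'power' module (may be absent): board on a grey carrier 18 high; an L: bar of 29 x 93 on its -x side, a 29 square on the +x side at the +y end. Box around it 61 x 93 (x, y). Origin: that box's centre, on the underside; z up. Lies right way up at any yaw. Grip: orange terminal block on top, 26 along x, 12 along y, from 18 to 42 above the origin, centred at x = -16, y = 0. 120 g +-30%
- place_power (a point): the orange place for 'power', on the housing's floor (5 above its underside), axes as the housing's, at its x = -32, y = 16. The module's origin and axes coincide with these when it is home; places are cells of 32 pitch, so there is 3 gap between neighbours
- cpu: 'cpu' module (may be absent): board on a grey carrier 18 high; a T: bar of 93 x 29 on its -y side, a 29 square on the +y side at the middle. Box around it 93 x 61 (x, y). Origin: that box's centre, on the underside; z up. Lies right way up at any yaw. Grip: blue terminal block on top, 12 along x, 26 along y, from 18 to 42 above the origin, centred at x = 0, y = -16. 120 g +-30%
- place_cpu (a point): the blue place for 'cpu', on the housing's floor (5 above its underside), axes as the housing's, at its x = 16, y = -32. The module's origin and axes coincide with these when it is home; places are cells of 32 pitch, so there is 3 gap between neighbours
- comms: 'comms' module (may be absent): board on a grey carrier 18 high; a small L: bar of 29 x 61 on its -x side, a 29 square on the +x side at the +y end. Box around it 61 x 61 (x, y). Origin: that box's centre, on the underside; z up. Lies right way up at any yaw. Grip: yellow terminal block on top, 26 along x, 12 along y, from 18 to 42 above the origin, centred at x = -16, y = 0. 90 g +-30%
- place_comms (a point): the yellow place for 'comms', on the housing's floor (5 above its underside), axes as the housing's, at its x = 0, y = 0. The module's origin and axes coincide with these when it is home; places are cells of 32 pitch, so there is 3 gap between neighbours
- io: 'io' module (may be absent): board on a grey carrier 18 high; an L: bar of 29 x 93 on its +x side, a 29 square on the -x side at the +y end. Box around it 61 x 93 (x, y). Origin: that box's centre, on the underside; z up. Lies right way up at any yaw. Grip: red terminal block on top, 26 along x, 12 along y, from 18 to 42 above the origin, centred at x = +16, y = 0. 120 g +-30%
- place_io (a point): the red place for 'io', on the housing's floor (5 above its underside), axes as the housing's, at its x = 32, y = 16. The module's origin and axes coincide with these when it is home; places are cells of 32 pitch, so there is 3 gap between neighbours
- solder: bystander: a spool of solder, 56 across and 40 high, standing on its flange; origin centre of its underside
- multimeter: bystander: a yellow multimeter lying on its back, 145 x 75 x 32; origin centre of its underside
- spray_can: bystander: a white and red spray can, 52 across and 150 high; origin centre of its underside

How it is judged:
By the outcome, as a careful person would: the job done as asked, in the order asked, and still so for the second after the job is handed in, with the robot touching nothing.
Of power, cpu, comms, io only 3 to 4 are there at a start; the rules pass over those that are not, and their reading is None.
At some moment in a run one of power, cpu, comms, io may be knocked a few centimetres aside while the robot is not near it.
It also fails if it takes over 210 s, if anything falls off the work surface, if the arm or the gripper's body presses on something with over 40 N, if the wrist force passes 120 N, or if a joint passes its speed limit or range.

ROBOT

A 6-joint arm with a two-finger parallel gripper is mounted at the origin on the work surface. World frame = base frame: x ahead of the robot, y to its left, z up, the work surface at z = 0. Lengths are in mm, angles in rad, forces in N, time in s.
With the tool pointing down it reaches from about 275 to 850 mm from the base axis. Payload 5.2 kg.
Tool frame: the origin (TCP) lies between the finger pads; the fingertips stand 19 mm ahead of it and the grasp point (between the pads) is the TCP (r.nose_length is the distance from the TCP to the fingertips, in mm); z points along the fingers, y is the line along which they close (so a half turn about z gives the same grasp; the last joint's range is limited). The gripper opens to 85 mm and grips with 20 to 120 N. Pads are 22 mm wide; open, the fingers measure 114 mm over their backs; the gripper's body (76 mm by 85 mm) begins 54 mm behind the grasp point. The pads swing forward as they close: fully open they stand 13 mm farther back than shut.
Start: joints at [-1.437, 0.259, 1.535, -0, 1.348, -0.203], TCP at [181.779, -519.097, 250.31] pointing down, gripper open.
Joint ranges: [-3.14, 3.14], [-0.91, 2.08], [0.19, 2.58], [-1.22, 4.36], [0.22, 2.71], [-3.12, 3.12]. Speed limits (rad/s): [2.57, 2.57, 3.14, 3.14, 3.14, 3.14].

INTERFACE

Orientations are given as a 3x3 rotation matrix whose columns are the frame's x, y, z axes.
In Python, from station import r gives the robot as it stands. Calls block until the motion is done:
- r.movep(position, orientation): joint-space move of the TCP to a pose.
- r.line_to(position, orientation=None, velocity=150, f_stop=None): straight line of the TCP; orientation=None keeps the orientation; velocity is the mean speed in mm/s. With f_stop (N) it stops when the force on the tool has changed by that much, and returns True; else False.
- r.movej(angles): joint-space move.
- r.set_gripper(opening): finger opening in mm; the grip force is fixed at half the most; returns when the fingers have stopped.
- r.sleep(seconds).
- r.solve_ik(position, orientation): joint angles nearest the present ones, or None.
- r.read_camera(name): name is "side" or "top"; returns (picture, depth): 384x512x3 uint8, red, green, blue; 384x512 float32, mm along the optical axis (not along the pixel's ray), 0 where there is no reading.
- r.camera_model(name): a dict with "mtx" (3x3 intrinsics, pixels), "T" (4x4, takes a point from camera to world coordinates). Camera axes: x right, y down, z forward; pixel columns grow to the right and rows downward; lengths in mm; the calibration is good to about 2 mm. A picture is of the moment at which its call begins. camera_model takes no time and is no camera call.
A pose or a line that the arm cannot do raises r.IKError and nothing moves.
- r.job_done(): hands the job in; it is judged then, once.
Readings, each from a call of its own:
- r.get_time(): time.
- r.get_joints(): joint angles.
- r.get_qvel(): joint speeds.
- r.get_joint_efforts(): joint torques, N m.
- r.get_eef_pos(): TCP position.
- r.get_tcp_rot(): TCP orientation.
- r.get_contact_force(): force on the tool from outside, world axes, zero at the start.
- r.get_ft_torque(): the same for the moment, N m.
- r.get_gripper_width(): finger opening in mm.
- r.get_finger_force(): force on a finger pad.
Only numpy, scipy, OpenCV 4.12 (cv2) and the standard library are available. Lean on these libraries where they do the work, as an engineer would, in place of code of your own. Each camera call takes 0.05 s, during which the arm holds its last target. There are 200 camera calls.

## Working session

There is one attempt and no reset: what is moved stays moved. The work goes in short steps, each a Python script; the robot and the scene stay as the last script left them, time stands still between calls to the robot, and variables do not carry over. Pictures are saved under pics/ and viewed, at most 14 in all, crops included, and the job is handed in when it is done.

```bash
ls; mkdir -p pics
python3 - <<'E'
from station import r
import cv2,numpy as np
for n in("top","side"):
    p,d=r.read_camera(n); np.savez(f"pics/{n}0.npz",p=p,d=d)
    cv2.imwrite(f"pics/{n}0.png",cv2.resize(p[:,:,::-1],(800,600),interpolation=cv2.INTER_CUBIC))
    m=r.camera_model(n); print(n,m["mtx"].round(1).tolist(),m["T"].round(3).tolist())
print(r.get_time())
E
```

```text
pics
station.py
top [[419.4, 0.0, 252.9], [0.0, 419.4, 189.6], [0.0, 0.0, 1.0]] [[0.015, -0.997, 0.076, 514.784], [-1.0, -0.016, -0.017, -46.633], [0.018, -0.076, -0.997, 1190.902], [0.0, 0.0, 0.0, 1.0]]
side [[399.6, 0.0, 259.3], [0.0, 399.6, 193.7], [0.0, 0.0, 1.0]] [[0.993, -0.097, 0.073, 508.479], [-0.121, -0.772, 0.624, -731.595], [-0.004, -0.629, -0.778, 899.051], [0.0, 0.0, 0.0, 1.0]]
0.1
```

View pics/top0.png

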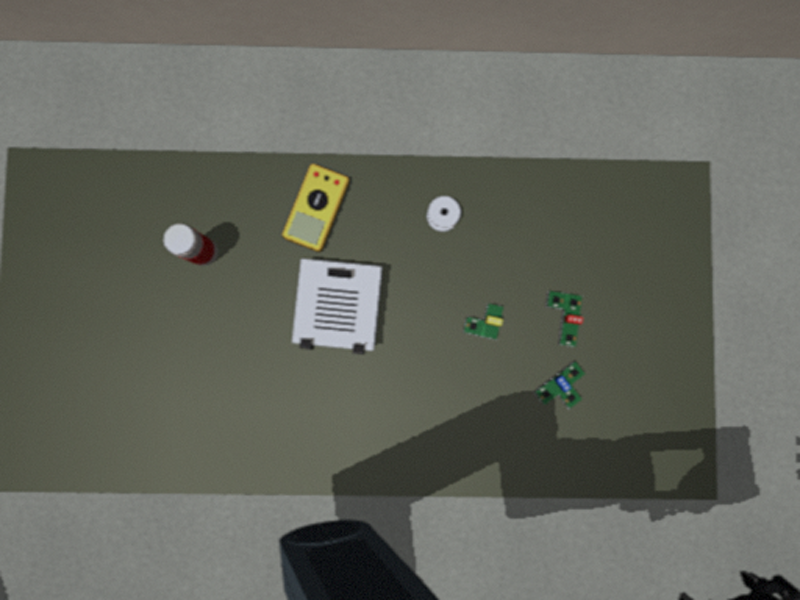

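View pics/side0.png

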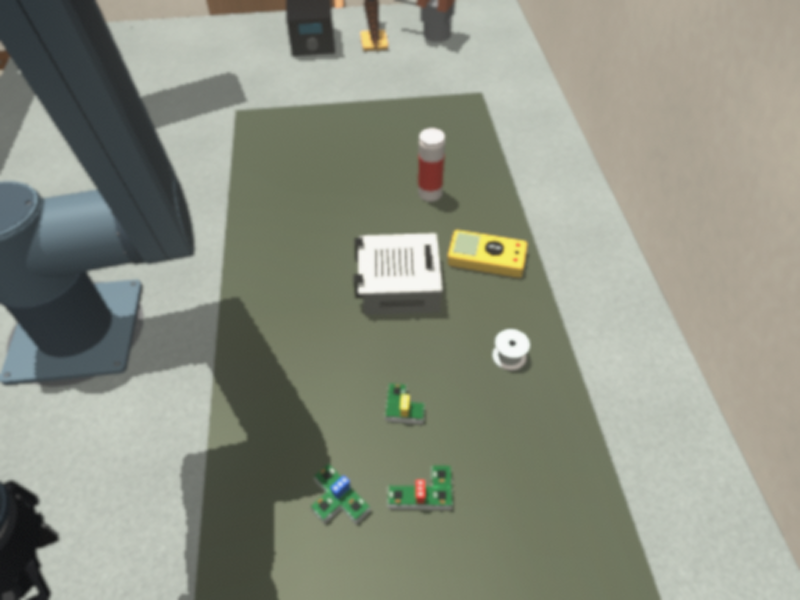

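Top view: closed housing at (338,305) with lugs at the bottom (-x) and tab at the top. Modules: comms at (488,320), io at (570,320), cpu at (562,385); power is absent. The can, multimeter and solder lie farther out. Side view agrees, and the left bench area is free for the cover.

```bash
cat > h.py <<'E'
import numpy as np, cv2
from station import r
def plane(cam,uv,z):
    m=r.camera_model(cam); uv=np.atleast_2d(np.asarray(uv,float))
    d=np.c_[uv,np.ones(len(uv))]@np.linalg.inv(m["mtx"]).T@m["T"][:3,:3].T; o=m["T"][:3,3]
    return (o+d*((z-o[2])/d[:,2])[:,None])[:,:2]
HUE={"comms":[(22,35)],"io":[(0,8),(172,180)],"cpu":[(105,125)]}
BLOCK={"comms":(-16,0),"io":(16,0),"cpu":(0,-16)}
def blobs(mask,amin):
    n,l,s,c=cv2.connectedComponentsWithStats(mask.astype(np.uint8))
    return [(s[i,4],c[i],l==i) for i in range(1,n) if s[i,4]>=amin]
def modules(cam,p):
    """name -> (block centre xy, yaw, box centre xy, box size)"""
    H,S,V=cv2.split(cv2.cvtColor(p,cv2.COLOR_RGB2HSV)); out={}
    green=(H>42)&(H<90)&(S>90)&(V>25)
    for n,rs in HUE.items():
        m=np.zeros(H.shape,bool)
        for a,b in rs: m|=(H>=a)&(H<=b)
        for a,c,b in sorted(blobs(m&(S>110)&(V>40),8),key=lambda t:-t[0]):
            near=cv2.dilate(b.astype(np.uint8),np.ones((5,5)))>0
            if a>200 or (green&near).sum()<15: continue
            u=cv2.morphologyEx((green|near).astype(np.uint8),cv2.MORPH_CLOSE,np.ones((3,3)))
            u=[k for _,_,k in blobs(u,60) if (k&b).any()]
            if not u: continue
            bc=plane(cam,c,36 if cam=="side" else 42)[0]
            pts=plane(cam,np.argwhere(u[0])[:,::-1],18)
            (bx,by),(w,h),ang=cv2.minAreaRect(pts.astype(np.float32))
            # choose the quarter turn whose block lies where the model says; mass asymmetry breaks ties
            best=None
            for k in range(4):
                t=np.radians(ang)+k*np.pi/2; R=np.array([[np.cos(t),-np.sin(t)],[np.sin(t),np.cos(t)]])
                sz=(w,h) if k%2==0 else (h,w); cen=(pts-[bx,by])@R
                q={"comms":(0,61,61),"io":(0,61,93),"cpu":(0,93,61)}[n]
                e=np.hypot(*((bc-[bx,by])@R-BLOCK[n]))+.5*abs(sz[0]-q[1])+.5*abs(sz[1]-q[2])
                # mean of the L/T areas
                mu={"comms":(-5.3,5.3),"io":(8.,8.),"cpu":(0,-8.)}[n]
                e+=np.hypot(*(cen.mean(0)-mu))
                if best is None or e<best[0]: best=(e,t)
            t=np.arctan2(np.sin(best[1]),np.cos(best[1]))
            out[n]=(bc,t,np.array([bx,by]),(w,h),best[0]); break
    return out
E
python3 - <<'E'
from h import *
np.set_printoptions(precision=1,suppress=True)
for cam in("top","side"):
    z=np.load(f"pics/{cam}0.npz"); p=z["p"]
    for n,v in modules(cam,p).items(): print(cam,n,v[0],round(v[1],3),v[2],np.array(v[3]),round(v[4],1))
    H,S,V=cv2.split(cv2.cvtColor(p,cv2.COLOR_RGB2HSV))
    print(cam,[(a,c) for a,c,_ in blobs((S<50)&(V>150),60)][:8])
    b=max(blobs((S<50)&(V>170)&(np.arange(384)[:,None]>120),300),key=lambda t:t[0])
    pts=plane(cam,np.argwhere(b[2])[:,::-1],64).astype(np.float32)
    q=cv2.minAreaRect(pts); print("cover",b[0],q)
    x,y,w,h=cv2.boundingRect(b[2].astype(np.uint8))
    print(x,y,w,h)
    dark=np.zeros(H.shape,bool); dark[y:y+h,x:x+w]=V[y:y+h,x:x+w]<90
    for a,c,k in blobs(dark,12): print(a,c,plane(cam,c,88)[0],plane(cam,c,75)[0])
    d=z["d"]; print(d[int(b[1][1]),int(b[1][0])])
E
```

```text
top comms [ 562.9 -239.1] 1.341 [ 565.6 -229.9] [68.9 59.4] 12.6
top io [ 568.  -379.9] 1.892 [ 577.9 -378.7] [97.4 58.5] 33.1
top cpu [ 455. -360.] 2.356 [ 446.  -371.6] [64.4 89.5] 8.0
top [(np.int32(333), array([283.3, 136.4])), (np.int32(256), array([195.6, 145.5])), (np.int32(283), array([114. , 152.6])), (np.int32(2288), array([215.1, 194.5]))]
cover 2127 ((586.00830078125, 36.089778900146484), (137.21690368652344, 143.62368774414062), 85.41304779052734)
187 166 56 58
79 [228.3 167. ] [658.1   0.8] [659.8   1.4]
69 [217.1 174.2] [638.3  30.1] [639.8  31. ]
53 [241.4 209.5] [546.3 -35.6] [546.6 -35.4]
59 [195.8 220.3] [516.1  83. ] [516.1  84.5]
24 [229.  221.7] [513.7  -3.8] [513.7  -3.3]
1125.156
side comms [ 563.4 -244.9] 1.432 [ 565.3 -226.5] [63.  57.3] 8.6
side io [ 568.9 -383.4] -1.63 [ 573.  -369.1] [58.6 89.4] 9.4
side cpu [ 456.2 -365.2] 3.018 [ 453.9 -368.9] [65.5 76.7] 30.2
side [(np.int32(75953), array([373. , 143.8])), (np.int32(2079), array([ 28.2, 101.7])), (np.int32(192), array([275.6,  87.8])), (np.int32(431), array([ 47.9, 135.9])), (np.int32(1891), array([254.9, 168.3])), (np.int32(87), array([298.1, 155.9])), (np.int32(319), array([  3.5, 216.4])), (np.int32(440), array([326.4, 221.3]))]
cover 33344 ((1078.72509765625, -212.6787109375), (766.4279174804688, 565.0859375), 82.78512573242188)
331 121 181 263
28 [335.8 234.3] [ 752.9 -228.1] [ 756.8 -220.1]
1054.6371
```

```bash
cat >> h.py <<'E'
def cloud(cam,d):
    m=r.camera_model(cam); v,u=np.mgrid[:384,:512]
    c=np.stack([u,v,np.ones_like(u)],-1)@np.linalg.inv(m["mtx"]).T*d[...,None]
    return c@m["T"][:3,:3].T+m["T"][:3,3]
E
python3 - <<'E'
from h import *
np.set_printoptions(precision=2,suppress=True)
for cam in("top","side"):
    z=np.load(f"pics/{cam}0.npz"); p,d=z["p"],z["d"]; P=cloud(cam,d); Z=P[...,2]
    b=(P[...,0]>350)&(P[...,0]<700)&(P[...,1]>-470)&(P[...,1]<-150)&(d>0)
    print(cam,"bench z",np.percentile(Z[b],[5,25,50,75]))
    for a,c,k in blobs(b&(Z>8),30):
        q=cv2.minAreaRect(P[k][:,:2].astype(np.float32)); print(a,c,q,P[k].mean(0),Z[k].max())
    hb=(np.abs(P[...,0]-586)<110)&(np.abs(P[...,1]-36)<100)&(d>0)
    k=max(blobs(hb&(Z>52)&(Z<70),300),key=lambda t:t[0])[2]
    print("plate",k.sum(),np.median(Z[k]),cv2.minAreaRect(P[k][:,:2].astype(np.float32)))
    t=hb&(Z>76); 
    for a,c,kk in blobs(t,8): print("tab/lug",a,c,P[kk].mean(0))
E
```

```text
top bench z [-3.04 -0.74  0.91  2.82]
488 [362.15 201.25] ((570.26025390625, -365.3377990722656), (62.77886962890625, 92.44709777832031), 81.7327651977539) [ 576.49 -373.47   19.95] 47.15950728020334
351 [310.11 206.42] ((566.6556396484375, -223.40573120117188), (60.040523529052734, 61.523765563964844), 77.57173156738281) [ 559.63 -226.97   20.57] 47.81485044149417
486 [358.89 246.87] ((442.1325988769531, -370.1525573730469), (61.325103759765625, 93.20687103271484), 36.83951950073242) [ 449.18 -363.69   20.25] 45.61767580481887
plate 2645 63.46579805405554 ((586.37548828125, 37.06463623046875), (139.5524139404297, 145.1771240234375), 85.30341339111328)
tab/lug 77 [216.26 174.16] [638.59  32.4   86.26]
side bench z [-1.3   0.32  1.52  2.82]
433 [257.41 259.01] ((567.4703369140625, -224.82553100585938), (63.44975280761719, 60.972259521484375), 77.90877532958984) [ 561.3  -233.91   21.05] 44.65487564293937
754 [215.9 317.2] ((443.8202819824219, -372.5648193359375), (60.81931686401367, 93.6655044555664), 37.64261245727539) [ 450.38 -370.53   20.72] 45.808496759895206
746 [271.74 314.23] ((570.84130859375, -367.2845153808594), (61.032737731933594, 93.05661010742188), 83.1603012084961) [ 577.01 -378.98   19.99] 45.2783970665605
plate 1878 64.2467463805113 ((587.6512451171875, 35.409996032714844), (143.26673889160156, 143.87374877929688), 85.41209411621094)
tab/lug 11 [229.64 153.09] [519.59  88.16  77.39]
tab/lug 63 [273.86 162.51] [639.24  27.28  86.16]
```

```bash
cat >> h.py <<'E'
from scipy.spatial.transform import Rotation as Rot
def down(a):  # tool pointing down, closing line at angle a
    c,s=np.cos(a),np.sin(a); return np.array([[-s,c,0],[c,s,0],[0,0,-1.]])
def best_down(p,a):  # of the two equal half turns, the one with the last joint nearer its middle
    o=[(abs(q[5]),k) for k in (a,a+np.pi) if (q:=r.solve_ik(p,down(k))) is not None]
    return down(min(o)[1])
COV=dict(o=np.array([590.,36.,50.]),yaw=-0.081)   # closed cover as seen
def tipped(th,dx=0,dz=0,k=0):
    """TCP pose holding the tab, cover tipped th about the -x rim, drawn dx, raised dz"""
    Y=Rot.from_euler("z",COV["yaw"]).as_matrix(); T=Rot.from_euler("y",-th).as_matrix()
    piv=np.array([-69.5,0,10.]); tab=np.array([50,0,35.])
    p=COV["o"]+Y@(piv+T@(tab-piv)+[dx,0,dz])
    return p, Y@T@down(np.pi*k)
LAY=(np.array([450.,260.,0]),0.39)
def lay_tcp(k=0):
    Y=Rot.from_euler("z",LAY[1]).as_matrix(); return LAY[0]+Y@[50,0,35.], Y@down(np.pi*k)
E
python3 - <<'E'
from h import *
np.set_printoptions(precision=2,suppress=True)
for k in (0,1):
    for a in ((0,),(.2,),(.4,),(.4,0,5),(.4,14,5),(.4,14,120),(0,14,180)):
        q=r.solve_ik(*tipped(*a,k=k) if len(a)>1 else tipped(a[0],k=k)); print(k,a,q)
    p,R=lay_tcp(k); print(k,"lay",p,r.solve_ik(p,R))
E
```

```text
0 (0,) [-0.12  0.56  1.5  -0.    1.08 -0.04]
0 (0.2,) [-0.13  0.43  1.68  0.01  0.83 -0.06]
0 (0.4,) [-0.14  0.31  1.86  0.04  0.57 -0.09]
0 (0.4, 0, 5) [-0.14  0.31  1.86  0.04  0.58 -0.09]
0 (0.4, 14, 5) [-0.14  0.33  1.83  0.04  0.59 -0.08]
0 (0.4, 14, 120) [-0.14  0.2   1.68  0.03  0.86 -0.07]
0 (0, 14, 180) [-0.12  0.44  1.24 -0.    1.46 -0.04]
0 lay [496.25 279.01  35.  ] [ 0.32  0.52  1.73 -0.    0.89 -0.07]
1 (0,) [-0.12  0.56  1.5  -0.    1.08  3.1 ]
1 (0.2,) [-0.13  0.43  1.68  0.01  0.83  3.09]
1 (0.4,) [-0.14  0.31  1.86  0.04  0.57  3.06]
1 (0.4, 0, 5) [-0.14  0.31  1.86  0.04  0.58  3.06]
1 (0.4, 14, 5) [-0.14  0.33  1.83  0.04  0.59  3.06]
1 (0.4, 14, 120) [-0.14  0.2   1.68  0.03  0.86  3.07]
1 (0, 14, 180) [-0.12  0.44  1.24 -0.    1.46  3.1 ]
1 lay [496.25 279.01  35.  ] [ 0.32  0.52  1.73 -0.    0.89  3.07]
```

Run:
```python
from h import *
np.set_printoptions(precision=1,suppress=True)
p,R=tipped(0)
r.set_gripper(45)
r.movep(p+[0,0,100],R)
print("down stop",r.line_to(p,velocity=80,f_stop=10),r.get_eef_pos(),r.get_contact_force())
r.set_gripper(0); print("w",r.get_gripper_width(),r.get_finger_force(),r.get_contact_force())
for th in (.1,.2,.3,.4):
    r.line_to(*tipped(th),velocity=60); print(th,r.get_contact_force(),r.get_gripper_width())
r.line_to(*tipped(.4,0,5),velocity=30); print(r.get_contact_force())
r.line_to(*tipped(.4,14,5),velocity=30); print(r.get_contact_force())
r.line_to(*tipped(.4,14,120),velocity=120); print(r.get_contact_force(),r.get_ft_torque(),r.get_time())
p,d=r.read_camera("side"); cv2.imwrite("pics/s1.png",cv2.resize(p[60:260,180:400,::-1],(660,600)))
```

```text
down stop False [640.3  31.9  85.7] [-0.1  0.  -0.1]
w 10.569622667528375 61.439162492752075 [-0.5  0.5  3.2]
0.1 [-0.4 -0.2  0.1] 10.630632788027077
0.2 [-0.8  0.3 -0. ] 10.837582129364511
0.3 [-1.2 -0.9 -0.2] 10.323542126155841
0.4 [-2.6  0.2  0.7] 10.248287328663906
[ 0.7 -0.3 -2.7]
[-0.5 -0.3 -2.5]
[ 0.1 -0.1 -3.2] [0.  0.3 0. ] 8.3667
```

View pics/s1.png

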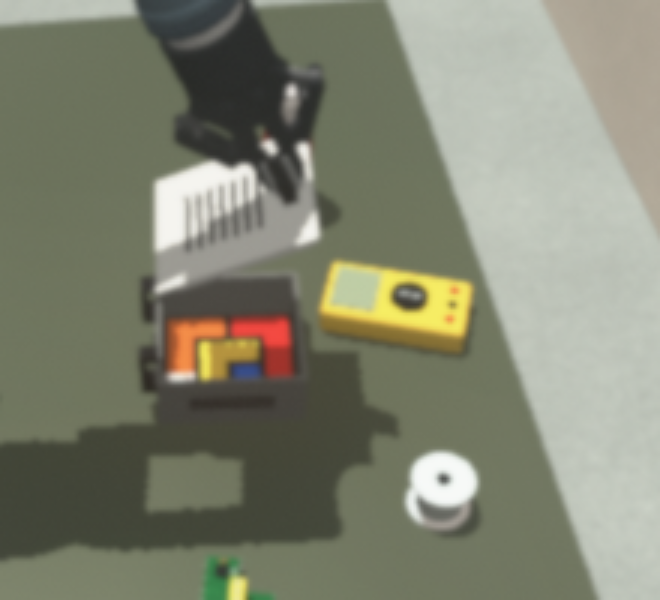

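The side crop shows the cover held tilted at (230,210), clear of the lugs. The housing is open and empty at (230,340), with the place outlines on its floor. Next I lay the cover down and probe the housing walls.

Run:
```python
from h import *
np.set_printoptions(precision=1,suppress=True)
r.line_to(*tipped(0,14,150),velocity=150)
p,R=lay_tcp(0)
r.movep(p+[0,0,120],R)
r.line_to(p+[0,0,12],velocity=120)
print("touch",r.line_to(p-[0,0,3],velocity=25,f_stop=4),r.get_eef_pos(),r.get_contact_force())
np.save("lay.npy",r.get_eef_pos())
r.set_gripper(40); print(r.get_contact_force())
r.line_to(p+[0,0,100],velocity=150)
r.movep([500,100,230],down(0)); r.set_gripper(0)
# inside-wall probing, tips at z about 42
Y=Rot.from_euler("z",COV["yaw"]).as_matrix(); W=lambda x,y,z:np.array([590,36,0])+Y@[x,y,z]
R=Y@down(0)
r.movep(W(0,0,150),R); r.line_to(W(0,0,64),velocity=100)
out=[]
def probe(s,e,ax):
    r.line_to(W(*s),velocity=100); hit=r.line_to(W(*e),velocity=25,f_stop=4)
    q=(Y.T@(r.get_eef_pos()-[590,36,0]))[:2]; out.append((hit,q)); print(hit,q,r.get_contact_force()); r.line_to(W(*s),velocity=100)
z=64
probe((35,0,z),(64,0,z),0); probe((-35,0,z),(-64,0,z),0)
probe((0,35,z),(0,64,z),1); probe((0,-35,z),(0,-64,z),1)
probe((35,40,z),(64,40,z),0); probe((35,-40,z),(64,-40,z),0)
r.line_to(W(0,0,64),velocity=120); r.line_to(W(0,0,160),velocity=150)
print(r.get_time())
```

```text
touch True [496.3 279.1  35.6] [-0.2 -1.1  4.9]
[-0.7 -0.1  0.9]
True [50.3  0. ] [-0.1 -0.5  0.2]
True [-51.3   0. ] [1.5 0.1 1.2]
True [-0.3 52.6] [-0.2 -2.1  1.1]
True [ -0.3 -54.4] [1.5 1.6 1.5]
True [50.3 39.9] [0.7 0.4 0.8]
True [ 50.3 -39.9] [ 0.1 -0.5  0.1]
28.25
```

```bash
cat >> h.py <<'E'
HO=np.array([589.4,35.1]); HY=-0.081
PLACE={"comms":(0,0),"io":(32,16),"cpu":(16,-32)}
def R2(t): return np.array([[np.cos(t),-np.sin(t)],[np.sin(t),np.cos(t)]])
def look(tag=None):
    """name -> (box centre, yaw): silhouettes from the height map, turn from the coloured block, mean of both cameras"""
    res={}
    for cam in("top","side"):
        p,d=r.read_camera(cam); P=cloud(cam,d); H,S,V=cv2.split(cv2.cvtColor(p,cv2.COLOR_RGB2HSV))
        if tag: cv2.imwrite(f"pics/{tag}_{cam}.png",cv2.resize(p[:,:,::-1],(800,600)))
        reg=(P[...,0]>330)&(P[...,0]<720)&(P[...,1]>-500)&(P[...,1]<-130)&(d>0)&(P[...,2]>8)
        for a,c,k in blobs(reg,100):
            if P[k][:,2].max()>60: continue
            (x,y),(w,h),ang=cv2.minAreaRect(P[k][:,:2].astype(np.float32)); ctr=np.array([x,y])
            cnt={n:(sum((H>=lo)&(H<=hi) for lo,hi in rs)>0)&k&(S>120)&(V>40) for n,rs in HUE.items()}
            n=max(cnt,key=lambda m:cnt[m].sum())
            if cnt[n].sum()<6: continue
            b=np.median(P[cnt[n]][:,:2],0)-ctr
            t=min((np.radians(ang)+i*np.pi/2 for i in range(4)),key=lambda t:np.hypot(*(R2(t)@BLOCK[n]-b)))
            res.setdefault(n,[]).append((*ctr,np.cos(t),np.sin(t),w,h))
    return {n:(np.mean(v,0)[:2],np.arctan2(*np.mean(v,0)[[3,2]]),np.round(v,1)) for n,v in res.items()}
def fit(n,m):
    c,yaw=m[:2]; bc=c+R2(yaw)@BLOCK[n]
    off=0 if n=="cpu" else np.pi/2                      # closing line (12 side) in module axes
    tgt=HO+R2(HY)@(np.array(PLACE[n])+BLOCK[n])
    def cost(k):
        q=[r.solve_ik([*bc,60],down(yaw+off+k)),r.solve_ik([*tgt,60],down(HY+off+k))]
        return 9 if any(x is None for x in q) else max(abs(x[5]) for x in q)
    k=min((0,np.pi,-np.pi),key=cost); a=yaw+off+k
    r.set_gripper(60)
    p=np.array([*bc,44.]); up=[0,0,30]; Rp=best_down(p,a+np.pi/2)
    r.movep(p+[0,0,100],Rp); r.line_to(p+up,velocity=150)
    print("d1",r.line_to(p,velocity=50,f_stop=8)); r.set_gripper(0); print("w26",r.get_gripper_width()); r.set_gripper(55)
    p[2]=42; r.line_to(p+up,velocity=120); r.movep(p+up,down(a))
    print("d2",r.line_to(p,velocity=50,f_stop=8)); z0=r.get_eef_pos()[2]; r.set_gripper(0)
    w=r.get_gripper_width(); print("w12",w,"z0",z0)
    if w<8: return "missed"
    r.line_to(p+[0,0,100],velocity=150)
    R=down(HY+off+k); t=np.array([*tgt,0])
    r.movep(t+[0,0,142],R); r.line_to(t+[0,0,z0+27],velocity=120)
    home=z0+5
    for dx,dy in [(0,0),(1,0),(-1,0),(0,1),(0,-1),(1,1),(-1,1),(1,-1),(-1,-1),(2,0),(-2,0),(0,2),(0,-2)]:
        s=t+[*(R2(HY)@[dx,dy]),0]
        r.line_to(s+[0,0,r.get_eef_pos()[2]],velocity=40)
        hit=r.line_to(s+[0,0,home-1.5],velocity=25,f_stop=6); z=r.get_eef_pos()[2]
        print("in",(dx,dy),hit,round(z-home,2),r.get_contact_force().round(1))
        if z<home+1.5: break
        r.line_to(s+[0,0,z+1.5],velocity=40)
    else: return "stuck"
    r.set_gripper(26); r.line_to(r.get_eef_pos()+[0,0,95],velocity=150)
    print("t",r.get_time()); return "ok"
E
python3 - <<'E'
from h import *
np.set_printoptions(precision=2,suppress=True)
m=look()
for n in m: print(n,*m[n])
if "io" in m: print(fit("io",m["io"]))
E
```

```text
io [ 570.83 -366.16] -1.6998474540028201 [[ 570.5 -365.3   -0.1   -1.    61.9   93.2]
 [ 571.1 -367.    -0.1   -1.    62.4   93.2]]
comms [ 566.89 -224.92] 1.32851737715381 [[ 566.6 -223.4    0.2    1.    61.    61.1]
 [ 567.2 -226.4    0.3    1.    61.4   62.7]]
cpu [ 442.64 -370.93] 2.2234662033092945 [[ 442.  -370.    -0.6    0.8   61.7   93.5]
 [ 443.2 -371.9   -0.6    0.8   60.8   94. ]]
d1 False
w26 24.34791413224342
d2 False
w12 10.256360700459522 z0 41.99705252712301
in (0, 0) True 0.54 [-1.1  0.6  3.3]
t 40.9917
ok
```

Run:
```python
from h import *
np.set_printoptions(precision=2,suppress=True)
for n in ("cpu","comms"):
    m=look()
    for k in m: print(k,*m[k][:2])
    s=fit(n,m[n]); print(n,s)
    if s!="ok": break
else:
    r.movep([500,-250,250],down(0))
    for cam in("top","side"):
        p,d=r.read_camera(cam); np.savez(f"pics/{cam}2.npz",p=p,d=d)
    t=np.load("pics/top2.npz")["p"]; s=np.load("pics/side2.npz")["p"]
    v=np.hstack([cv2.resize(t[130:250,60:280],(440,240)),cv2.resize(s[110:230,200:360],(320,240))])
    cv2.imwrite("pics/v2.png",v[:,:,::-1])
```

```text
comms [ 567.   -224.25] 1.3637575896992562
cpu [ 442.75 -371.33] 2.2184419834652918
d1 False
w26 24.323260020343795
d2 False
w12 10.783158028558617 z0 41.9672125677197
in (0, 0) True 0.56 [-1.2  0.7  4.1]
t 54.55
cpu ok
comms [ 567.04 -223.95] 1.3523342930984974
d1 False
w26 24.355255744365827
d2 False
w12 10.564978862502604 z0 41.9892591374809
in (0, 0) True 18.43 [-1.3 -0.4  6.2]
in (1, 0) True 18.45 [-1.4  0.2  4.7]
in (-1, 0) True 18.48 [-0.1  0.4  4.7]
in (0, 1) True 18.49 [-0.6 -0.3  4.1]
in (0, -1) True 18.56 [-1.6 -1.1  4.4]
in (1, 1) True 18.58 [-1.3  0.1  4.5]
in (-1, 1) True 18.68 [-0.   0.1  4.3]
in (1, -1) True 18.8 [-1.3 -1.   4.6]
in (-1, -1) True 18.86 [-0.5 -0.3  5.3]
in (2, 0) True 18.93 [-1.2 -0.6  5. ]
in (-2, 0) True 19.02 [-1.4  0.7  4.5]
in (0, 2) True 18.94 [-1.1  0.2  5.8]
in (0, -2) True 19.21 [-1.4 -0.3  4.7]
comms stuck
```

Run:
```python
from h import *
p=r.get_eef_pos(); r.line_to(p+[0,0,100],velocity=150)
q=r.get_eef_pos(); r.movep([480,-200,220],r.get_tcp_rot())
ims=[]
for cam in("top","side"):
    im,d=r.read_camera(cam); np.savez(f"pics/{cam}3.npz",p=im,d=d); ims.append(im)
t,s=ims
v=np.hstack([cv2.resize(t[150:240,170:260],(400,400)),cv2.resize(s[130:220,215:305],(400,400))])
cv2.imwrite("pics/v3.png",v[:,:,::-1]); print(r.get_time(),r.get_gripper_width())
```

```text
77.5 10.472712126654159
```

View pics/v3.png

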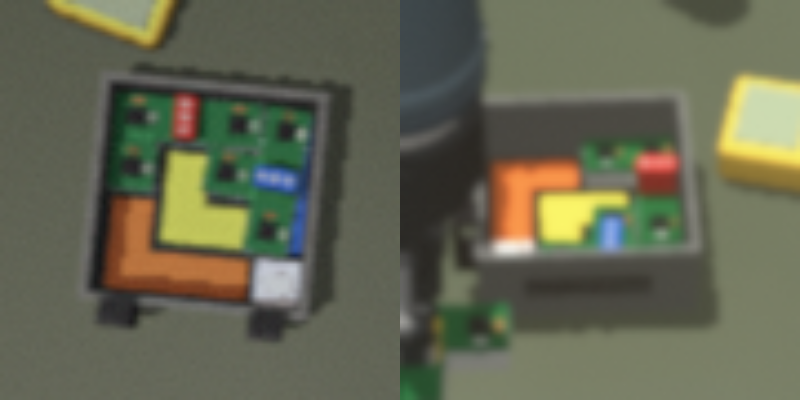

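The top crop shows the cpu rotated by about 0.15 rad and shifted to +y, with a blue strip showing at (305,190). So comms rested on it. I'll measure cpu, park comms, take cpu out to the bench and redo it.

Run:
```python
from h import *
np.set_printoptions(precision=2,suppress=True)
for cam in("top","side"):
    z=np.load(f"pics/{cam}3.npz"); p,d=z["p"],z["d"]; P=cloud(cam,d); H,S,V=cv2.split(cv2.cvtColor(p,cv2.COLOR_RGB2HSV))
    L=P.copy(); L[...,:2]=(P[...,:2]-HO)@R2(HY)
    ins=(np.abs(L[...,0])<62)&(np.abs(L[...,1])<62)
    for n in("cpu","io"):
        m=(sum((H>=lo)&(H<=hi) for lo,hi in HUE[n])>0)&ins&(S>100)&(L[...,2]>30)
        q=L[m]; print(cam,n,m.sum(),q.mean(0),q.min(0),q.max(0),cv2.minAreaRect(q[:,:2].astype(np.float32)))
    g=(H>42)&(H<90)&(S>90)&ins
    q=L[g]; print("green z",np.percentile(q[:,2],[5,50,95]))
    for lo in (-64,-32,0,32):
        for ly in (-64,-32,0,32):
            c=ins&(L[...,0]>lo+8)&(L[...,0]<lo+24)&(L[...,1]>ly+8)&(L[...,1]<ly+24); print((lo+16,ly+16),round(float(np.median(L[c][:,2])),1) if c.any() else None,end=" ")
    print()
```

```text
top cpu 32 [ 14.13 -41.37  45.89] [  8.73 -53.42  37.26] [ 20.39 -28.77  52.18] ((14.199060440063477, -41.325584411621094), (11.253408432006836, 24.73345375061035), 4.922163009643555)
top io 42 [47.08 18.56 44.82] [34.75 13.29 30.21] [60.75 25.4  50.26] ((47.935890197753906, 18.43402099609375), (26.317222595214844, 11.259658813476562), 5.960877895355225)
green z [18.68 22.62 26.79]
(-48, -48) 33.5 (-48, -16) 5.6 (-48, 16) 5.5 (-48, 48) 5.6 (-16, -48) 21.5 (-16, -16) 5.1 (-16, 16) 5.5 (-16, 48) 5.1 (16, -48) 45.1 (16, -16) 23.4 (16, 16) 6.5 (16, 48) 24.3 (48, -48) 24.0 (48, -16) 23.7 (48, 16) 45.0 (48, 48) 23.1 
side cpu 21 [ 17.29 -38.4   47.65] [ 12.41 -48.93  45.16] [ 21.73 -29.11  51.1 ] ((17.050113677978516, -39.08699417114258), (20.10051727294922, 8.461979866027832), 87.29055786132812)
side io 61 [49.18 15.68 42.27] [35.76 10.19 30.56] [61.93 25.38 51.2 ] ((48.98285675048828, 18.100631713867188), (14.848079681396484, 26.58310890197754), 83.56649017333984)
green z [20.78 23.4  26.26]
(-48, -48) 34.7 (-48, -16) 8.8 (-48, 16) 6.7 (-48, 48) 7.2 (-16, -48) None (-16, -16) 6.7 (-16, 16) 7.1 (-16, 48) 6.7 (16, -48) 47.7 (16, -16) 23.5 (16, 16) 8.8 (16, 48) 25.1 (48, -48) None (48, -16) 25.0 (48, 16) 39.9 (48, 48) 25.6
```

Run:
```python
from h import *
np.set_printoptions(precision=2,suppress=True)
# park comms
p=np.array([560.,-230,0]); R=r.get_tcp_rot()
r.movep(p+[0,0,120],R); r.line_to(p+[0,0,60],velocity=120); print("park",r.line_to(p+[0,0,38],velocity=30,f_stop=5),r.get_eef_pos())
r.set_gripper(50); r.line_to(r.get_eef_pos()+[0,0,90],velocity=150)
# cpu: grip across its 12 side, slide against the -y wall, back off 2
W=lambda x,y,z:np.array([*(HO+R2(HY)@[x,y]),z])
g=W(15.7,-41.5,47); Rc=best_down(g,HY); 
r.set_gripper(28); r.movep(g+[0,0,95],Rc); print("d",r.line_to(g,velocity=60,f_stop=6),r.get_eef_pos())
r.set_gripper(0); print("w",r.get_gripper_width())
r.line_to(W(16,-41.5,49),velocity=30)
hit=r.line_to(W(16,-56,49),velocity=20,f_stop=4)
q=R2(HY).T@(r.get_eef_pos()[:2]-HO); print("wall",hit,q,r.get_contact_force())
r.line_to(W(16,q[1]+2,49),velocity=30)
print("low",r.line_to(W(16,q[1]+2,45.5),velocity=15,f_stop=5),r.get_eef_pos())
r.set_gripper(28); r.line_to(r.get_eef_pos()+[0,0,95],velocity=120)
r.movep([480,-100,260],down(0))
ims=[]
for cam in("top","side"):
    im,d=r.read_camera(cam); np.savez(f"pics/{cam}4.npz",p=im,d=d); ims.append(im)
t,s=ims
v=np.hstack([cv2.resize(t[150:240,170:260],(400,400)),cv2.resize(s[130:220,215:305],(400,400))])
cv2.imwrite("pics/v4.png",v[:,:,::-1]); print(r.get_time())
```

```text
park True [ 559.63 -229.96   43.12]
d False [601.96  -7.58  47.4 ]
w 10.475118423851406
wall True [ 14.95 -42.41] [ 1.02 -0.56 -0.49]
low True [601.19  -8.14  47.69]
87.1167
```

View pics/v4.png

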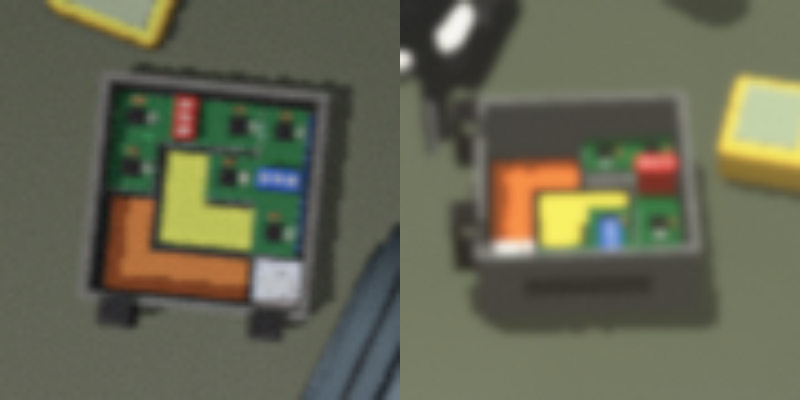

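Yaw is now right. A thin blue strip still shows at (308,190), so cpu sits a little to +y. Measuring.

```bash
cat >> h.py <<'E'
def inside(cam,p,d):
    P=cloud(cam,d); H,S,V=cv2.split(cv2.cvtColor(p,cv2.COLOR_RGB2HSV))
    L=P.copy(); L[...,:2]=(P[...,:2]-HO)@R2(HY)
    ins=(np.abs(L[...,0])<62)&(np.abs(L[...,1])<62)
    for n in HUE:
        m=(sum((H>=lo)&(H<=hi) for lo,hi in HUE[n])>0)&ins&(S>100)&(L[...,2]>30)
        if m.sum()<8: continue
        q=L[m]; print(cam,n,m.sum(),"mid",(q.min(0)+q.max(0))[:2]/2,"mean",q.mean(0))
    # housing's rim and the metal filter, to see this camera's bias
    rim=(np.abs(L[...,:2]).max(-1)<74)&(np.abs(L[...,2]-60)<4); q=L[rim]
    print("   rim mid",(np.percentile(q,2,axis=0)+np.percentile(q,98,axis=0))[:2]/2)
    g=(np.abs(L[...,:2]).max(-1)<64)&(L[...,2]>15)&(L[...,2]<28)&(H>42)&(H<90)&(S>80); q=L[g]
    print("   green x",np.percentile(q[:,0],[1,99]),"y",np.percentile(q[:,1],[1,99]))
    k=(np.abs(L[...,0])<64)&(L[...,2]<12)&(H>=105)&(H<=125)&(S>100)&(np.abs(L[...,1])<64); q=L[k]
    if k.sum(): print("   blue floor",k.sum(),q.min(0)[:2],q.max(0)[:2])
E
python3 - <<'E'
from h import *
np.set_printoptions(precision=2,suppress=True)
for i in (3,4):
  for cam in("top","side"):
    z=np.load(f"pics/{cam}{i}.npz"); inside(cam,z["p"],z["d"])
E
```

```text
top io 42 mid [47.75 19.34] mean [47.08 18.56 44.82]
top cpu 32 mid [ 14.56 -41.09] mean [ 14.13 -41.37  45.89]
   rim mid [-0.26  1.52]
   green x [-28.48  61.36] y [-55.47  63.25]
   blue floor 51 [-29.85 -61.35] [ 33.28 -53.49]
side io 61 mid [48.84 17.79] mean [49.18 15.68 42.27]
side cpu 21 mid [ 17.07 -39.02] mean [ 17.29 -38.4   47.65]
   rim mid [0.96 0.02]
   green x [-21.74  61.15] y [-32.18  62.43]
top io 37 mid [47.21 19.13] mean [46.57 18.23 44.82]
top cpu 33 mid [ 14.45 -42.8 ] mean [ 14.05 -42.34  46.12]
   rim mid [-0.22  1.4 ]
   green x [-29.52  60.71] y [-54.95  63.32]
   blue floor 16 [-26.54 -60.37] [ 56.26 -57.52]
side io 61 mid [47.41 17.29] mean [47.29 15.33 42.74]
side cpu 19 mid [ 14.29 -38.03] mean [ 14.01 -39.35  46.52]
   rim mid [ 0.8 -0.1]
   green x [ 1.97 60.98] y [-28.94  61.94]
```

Run:
```python
from h import *
np.set_printoptions(precision=2,suppress=True)
W=lambda x,y,z:np.array([*(HO+R2(HY)@[x,y]),z])
L=lambda:np.r_[R2(HY).T@(r.get_eef_pos()[:2]-HO),r.get_eef_pos()[2]]
g=W(14.8,-44,47); Rc=best_down(g,HY)
r.set_gripper(28); r.movep(g+[0,0,95],Rc); print("d",r.line_to(g,velocity=60,f_stop=6),L())
r.set_gripper(0); print("w",r.get_gripper_width(),L(),r.get_contact_force())
r.line_to(W(16,-44,51),velocity=30); r.sleep(.3); print("up",L(),r.get_contact_force())
for y in np.arange(-45,-56,-1.):
    hit=r.line_to(W(16,y,51),velocity=15,f_stop=6); q=L(); print(y,hit,q,r.get_contact_force())
    if hit: break
r.line_to(W(16,q[1]+2,51),velocity=30); r.sleep(.2); print(L(),r.get_contact_force())
print("low",r.line_to(W(16,q[1]+2,45.5),velocity=15,f_stop=5),L())
r.set_gripper(28); print(L()); r.line_to(r.get_eef_pos()+[0,0,95],velocity=120)
r.movep([480,-100,260],down(0))
for cam in("top","side"):
    im,d=r.read_camera(cam); np.savez(f"pics/{cam}5.npz",p=im,d=d); inside(cam,im,d)
print(r.get_time())
```

```text
d False [ 15.09 -44.05  47.41]
w 10.45804221467846 [ 15.19 -44.07  47.51] [-0.29  0.06  3.88]
up [ 15.85 -43.97  50.83] [ 0.26 -0.84 -1.53]
-45.0 False [ 16.   -45.06  50.97] [-0.13  0.68 -1.62]
-46.0 False [ 16.   -46.08  51.01] [ 0.75 -0.42 -1.74]
-47.0 False [ 16.   -47.07  51.  ] [ 0.8  -0.17 -1.49]
-48.0 False [ 16.02 -48.07  51.  ] [ 0.07 -0.18 -2.08]
-49.0 False [ 15.99 -49.08  51.  ] [-0.11 -0.14 -2.08]
-50.0 False [ 16.01 -50.09  50.99] [ 0.41  0.4  -1.12]
-51.0 False [ 15.97 -50.93  51.01] [-0.2   0.69 -0.9 ]
-52.0 False [ 15.98 -51.02  51.05] [ 0.8   5.3  -0.82]
-53.0 False [ 15.97 -51.1   51.05] [ 1.82  9.47 -0.19]
-54.0 False [ 15.96 -51.18  51.1 ] [ 1.96 11.97  0.09]
-55.0 False [ 15.96 -51.28  51.15] [ 1.47 16.04  0.17]
[ 16.05 -49.8   50.99] [-0.47  0.14 -1.96]
low True [ 16.27 -49.57  47.56]
[ 15.2  -49.35  46.39]
top io 39 mid [47.02 19.  ] mean [46.3  18.48 44.15]
top cpu 30 mid [ 15.56 -48.19] mean [ 14.93 -48.43  45.63]
   rim mid [-0.31  1.41]
   green x [-28.83  61.17] y [-60.22  63.04]
side io 58 mid [47.4  18.05] mean [47.61 15.62 43.01]
side cpu 19 mid [ 16.7  -45.16] mean [ 16.58 -44.68  48.07]
   rim mid [0.8  0.14]
   green x [ 4.38 61.18] y [-27.38  62.59]
96.4667
```

```bash
sed -i 's/p\[2\]=42; /p[2]=43.5; /; s/    r.set_gripper(26); r.line_to(r.get_eef_pos()+\[0,0,95\]/    r.line_to(r.get_eef_pos(),velocity=20); r.set_gripper(20); r.line_to(r.get_eef_pos()+[0,0,95]/' h.py
python3 - <<'E'
from h import *
np.set_printoptions(precision=2,suppress=True)
m=look(); 
for k in m: print(k,*m[k])
s=fit("comms",m["comms"]); print(s)
if s=="ok": r.movep([480,-100,260],down(0))
else:
    r.line_to(r.get_eef_pos()+[0,0,80],velocity=150); r.movep([480,-200,220],r.get_tcp_rot())
ims=[]
for cam in("top","side"):
    im,d=r.read_camera(cam); np.savez(f"pics/{cam}6.npz",p=im,d=d); inside(cam,im,d); ims.append(im)
t,s=ims
v=np.hstack([cv2.resize(t[150:240,170:260],(400,400)),cv2.resize(s[130:220,215:305],(400,400))])
cv2.imwrite("pics/v6.png",v[:,:,::-1]); print(r.get_time())
E
```

```text
comms [ 574.74 -229.88] -0.09400146383847278 [[ 574.4 -229.4    1.    -0.1   61.3   60.7]
 [ 575.1 -230.3    1.    -0.1   65.4   58.7]]
d1 False
w26 24.34455036811184
d2 False
w12 10.467875735241124 z0 43.4736620636026
in (0, 0) True 0.57 [0.5 0.4 4. ]
t 107.9
ok
top comms 28 mid [ 3.43 10.29] mean [-15.71   0.78  45.76]
top io 39 mid [47.31 19.28] mean [46.45 18.5  44.03]
top cpu 32 mid [ 15.35 -48.27] mean [ 14.83 -48.86  46.28]
   rim mid [-0.27  1.44]
   green x [-29.35  60.82] y [-60.01  63.11]
side comms 60 mid [-14.64  -0.25] mean [-15.73  -2.08  42.55]
side io 60 mid [47.29 17.69] mean [47.39 15.42 42.93]
side cpu 19 mid [ 16.83 -44.31] mean [ 16.6  -44.4   47.74]
   rim mid [0.77 0.11]
   green x [-26.8   60.68] y [-28.65  60.85]
109.7083
```

View pics/v6.png

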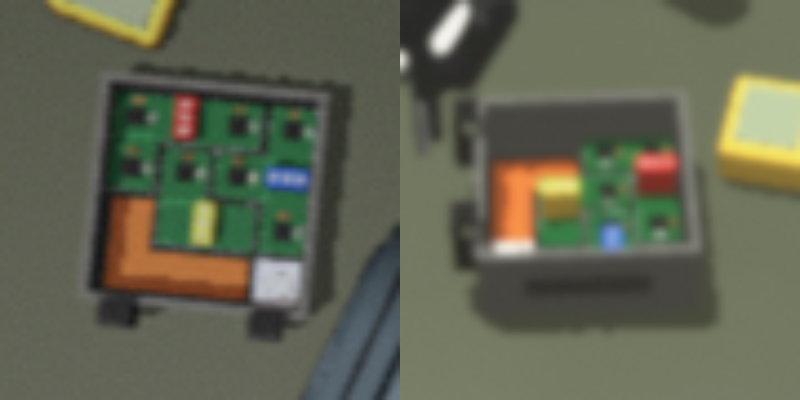

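All three modules are home: red at (185,117), blue at (287,178) and yellow at (203,222), with even gaps and flat. Next I put the cover back by the reverse path.

Run:
```python
from h import *
np.set_printoptions(precision=2,suppress=True)
im,d=r.read_camera("top"); P=cloud("top",d)
b=(np.abs(P[...,0]-450)<130)&(np.abs(P[...,1]-260)<130)&(P[...,2]>7)&(P[...,2]<24)&(d>0)
k=max(blobs(b,300),key=lambda t:t[0])[2]; print(cv2.minAreaRect(P[k][:,:2].astype(np.float32)),"expect",LAY[0][:2]-3*np.array([np.cos(.39),np.sin(.39)]),np.degrees(.39))
p,R=lay_tcp(0); p=p.copy(); p[2]=np.load("lay.npy")[2]
r.set_gripper(45); r.movep(p+[0,0,100],R); r.line_to(p+[0,0,25],velocity=120)
print("d",r.line_to(p,velocity=40,f_stop=8),r.get_eef_pos())
r.set_gripper(0); print("w",r.get_gripper_width())
r.line_to(p+[0,0,130],velocity=100); print(r.get_contact_force(),r.get_ft_torque())
q,R0=tipped(0,14,150); r.movep(q,R0)
r.line_to(*tipped(.4,14,120),velocity=100)
r.line_to(*tipped(.4,14,25),velocity=100); print(r.get_contact_force())
h=r.line_to(*tipped(.4,14,5),velocity=30,f_stop=8); print("lower",h,r.get_eef_pos()-tipped(.4,14,5)[0],r.get_contact_force())
if not h:
    h=r.line_to(*tipped(.4,0,5),velocity=20,f_stop=8); print("tuck",h,r.get_eef_pos()-tipped(.4,0,5)[0],r.get_contact_force())
if not h:
    r.line_to(*tipped(.4),velocity=20,f_stop=8); print(r.get_contact_force())
im,d=r.read_camera("side"); cv2.imwrite("pics/s7.png",cv2.resize(im[90:240,180:380,::-1],(800,600))); print(r.get_time())
```

```text
((447.41534423828125, 259.8361511230469), (145.25160217285156, 140.46905517578125), 22.30805015563965) expect [447.23 258.86] 22.345354010102106
d False [496.31 279.05  35.55]
w 11.216868621568468
[-0.95 -0.44 -2.63] [ 0.04 -0.1  -0.02]
[-0.4   0.42 -2.37]
lower False [ 0.14 -0.02  0.05] [ 0.3  -0.77 -2.38]
tuck False [ 0.15 -0.03  0.13] [ 0.17 -0.47 -1.67]
[-0.8  -0.86  0.33]
119.975
```

View pics/s7.png

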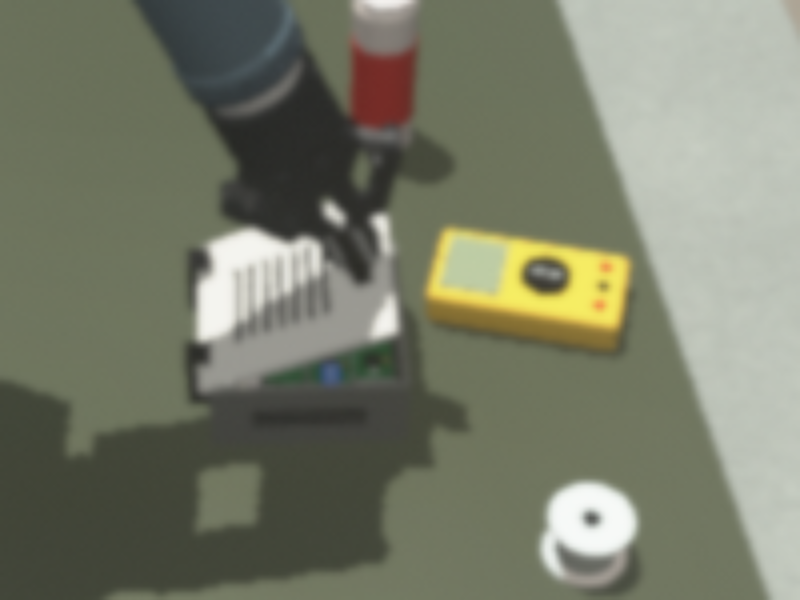

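The cover's -x edge sits under both claws, at (200,265) and (198,365), and is still tipped over the housing. I'll close it now.

Run:
```python
from h import *
np.set_printoptions(precision=2,suppress=True)
h=False
for th in (.3,.2,.1,.05,.0):
    h=r.line_to(*tipped(th),velocity=30,f_stop=12); print(th,h,r.get_eef_pos()-tipped(th)[0],r.get_contact_force())
    if h and th>.05: break
else:
    p,R=tipped(0); r.line_to(p-[0,0,1.5],R,velocity=15,f_stop=10); print("press",r.get_eef_pos(),r.get_contact_force())
    r.line_to(r.get_eef_pos(),velocity=20)
    r.set_gripper(45); r.line_to(p+[0,0,100],velocity=120)
    r.movep([250,-350,300],down(0))
ims=[]
for cam in("top","side"):
    im,d=r.read_camera(cam); P=cloud(cam,d); Z=P[...,2]; ims.append(im)
    hb=(np.abs(P[...,0]-586)<110)&(np.abs(P[...,1]-36)<100)&(d>0)
    k=max(blobs(hb&(Z>52)&(Z<72),300),key=lambda t:t[0])[2]; q=P[k]
    A=np.linalg.lstsq(np.c_[q[:,:2]-[586,36],np.ones(len(q))],q[:,2],rcond=None)[0]
    print(cam,"plate",k.sum(),"slope/z",A,cv2.minAreaRect(q[:,:2].astype(np.float32)))
t,s=ims
v=np.hstack([cv2.resize(t[150:240,170:260],(400,400)),cv2.resize(s[130:220,215:305],(400,400))])
cv2.imwrite("pics/v8.png",v[:,:,::-1]); print(r.get_time())
```

```text
0.3 False [-0.34  0.07 -0.3 ] [-1.21  0.4   0.21]
0.2 False [-0.27  0.   -0.09] [-2.51  0.5   1.05]
0.1 False [ 0.06 -0.01  0.11] [-2.17 -0.14  1.43]
0.05 False [ 0.31 -0.05  0.17] [-0.32 -0.26  0.69]
0.0 True [0.33 0.04 1.05] [-1.3   1.08  4.75]
press [640.16  32.    86.03] [-5.08  0.21 12.16]
top plate 2652 slope/z [-0.    0.   63.59] ((585.0836181640625, 37.103153228759766), (139.42544555664062, 149.8792266845703), 85.24414825439453)
side plate 1900 slope/z [-0.    0.02 64.11] ((588.2854614257812, 35.59154510498047), (145.55137634277344, 144.8755340576172), 85.44837951660156)
126.3
```

View pics/v8.png

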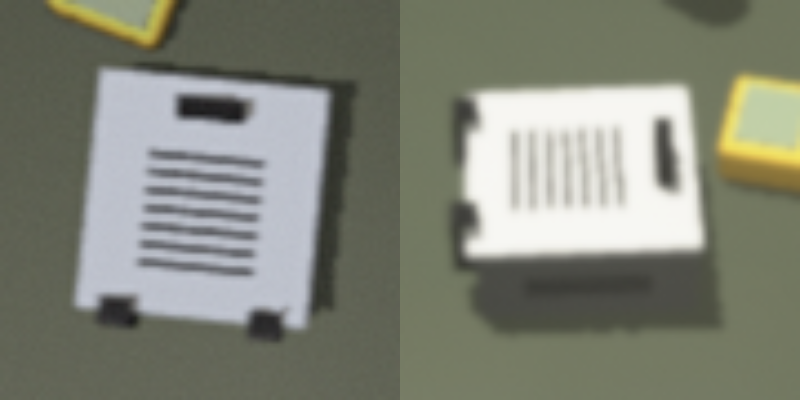

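The cover is level at its original height (63.6 and 64.1 mm), tucked under both lugs at (118,312) and (265,325).

```bash
python3 -c "
from station import r
print(r.job_done())"
```

```text
the job is handed in; nothing more can be done
None
```

I handed the job in at about 126 s: io, cpu and comms (power was absent) are home in the housing, and the cover is back under the lugs, level and closed; cpu had shifted after its first placing, so I re-seated it before fitting comms.

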